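# Balance the tomato on the counter scale

### The job

The tomato on the left pan of the two-pan balance weighs about 150 g. Pick out the 50 g and the 100 g weight, which are the smallest and the middle one of the three steel knob weights on the bench, and stand both in the empty pan so that the beam comes level. Leave the tomato in its pan.

Things in the scene. Friction and masses are not known exactly. Their poses are not given: they have to be found in the camera images.
- weight_pan_floor (a point): Centre of the inner floor of the empty right-hand pan of the grey balance: steel dish, flat floor 116 mm across, rim 130 mm across and 6 mm above the floor. z up, y along the beam towards the tomato's pan (240 mm away), x away from the robot. Stays horizontal. Floor 98 mm above the bench at the start, 80 mm when level; gives way to a light push. Weights may stand anywhere in the pan.
- beam (a joint): Tilt of the balance beam in rad: 0 is level, positive is tomato side low, stops at -0.15 and +0.15. It starts near +0.15. With 50 g or more too little or too much it rests on a stop; with the right weights it settles within about 0.03 rad of level in about 2 s.
- weight_50_center (a point): 50 g weight: steel cylinder with a narrower knob on top, the smallest of three alike standing on the bench right of the balance, in any order, an empty steel sauce cup among them. 22 mm diameter, body 20 mm high, 34 mm high with the knob (14 mm across). The point is on its axis half-way up (17 mm above its foot), z up.
- weight_100_center (a point): 100 g weight: same form, the middle size: 28 mm diameter, body 24 mm high, 40 mm high with the knob (18 mm across). The point is on its axis half-way up (20 mm above its foot), z up. The third weight (200 g, 36 mm diameter, 48 mm high) is not needed.
- tomato_center (a point): Middle of the tomato, 75 mm across and 79 mm high, about 150 g, which sits in the left-hand pan (same dish as the other) and stays there.
There are look-alikes about, which are no part of the job. Leave any brown or red look-alike of the part that bears weight_100_center alone.

How it is judged (in metres and radians):
At the end, for the whole second after the job is handed in: The 50 g and the 100 g weight both stand upright (within 11 degrees) on the floor of the right-hand pan (axis within 60 mm of its centre), the tomato is still in the left-hand pan (within 40 mm of its centre either way), and the beam is level within 0.06 rad (3.4 degrees) (horizontal distance between each of weight_50_center, weight_100_center and weight_pan_floor below 0.06 m and z of weight_50_center in the frame of weight_pan_floor between 0.005 and 0.035 m and z of weight_100_center in the frame of weight_pan_floor between 0.005 and 0.035 m and angle between each of weight_50_center, weight_100_center's own z axis and vertical below 0.2 rad and value of joint beam between -0.06 and 0.06 rad and y of tomato_center in the frame of weight_pan_floor between 0.2 and 0.28 m and x of tomato_center in the frame of weight_pan_floor between -0.04 and 0.04 m and z of tomato_center in the frame of weight_pan_floor between 0.005 and 0.07 m); the robot touches nothing.
It also fails if it takes over 66 s, if anything falls off the work surface, if the arm or the gripper's body presses on something with over 40 N, if the wrist force passes 120 N, or if a joint passes its speed limit or range.

### The arm

A 6-joint arm with a two-finger parallel gripper is mounted at the origin on a cart in front of the work surface, level with it; the furniture and walls round the work are solid. World frame = base frame: x ahead of the robot, y to its left, z up, the work surface at z = 0. Lengths are in mm, angles in rad, forces in N, time in s.
With the tool pointing down it reaches from about 300 to 1000 mm from the base axis. Payload 5.1 kg.
Tool frame: the origin (TCP) lies at the very end of the fingers, on their centre line; the grasp point (between the pads) lies 19 mm behind it; z points along the fingers, y is the line along which they close (so a half turn about z gives the same grasp; the last joint's range is limited). The gripper opens to 95 mm and grips with 3 to 60 N. Pads are 20 mm wide; open, the fingers measure 119 mm over their backs; the gripper's body (75 mm by 180 mm) begins 59 mm behind the grasp point.
Start: joints at [-1.387, 0.124, 1.65, -0, 1.367, -0.083], TCP at [171.337, -626.999, 184.356] pointing down, gripper open.
Joint ranges: [-2.61, 2.61], [-1.02, 2.33], [0.03, 2.71], [-1.35, 4.49], [0.32, 2.68], [-2.91, 2.91]. Speed limits (rad/s): [2.57, 2.57, 3.14, 3.14, 3.14, 3.14].

### API

Orientations are given as a rotation vector (axis times angle).
In Python, from bench import env, vision, ticket gives the robot as it stands.
- The arm moves only by the tool send_rows, never from a script. Its argument "rows" is a list of rows, each a list of 2 entries, a list of its own where there are three numbers: the shift along the tool's x, y, z in cm, then the turn, a rotation vector about the tool's x, y, z in rad. In form: [[[dx, dy, dz], [rx, ry, rz]], ...]. A call has 1 to 20 rows; each row is the pose to reach, as a shift and turn from the pose commanded when the call began, along the tool's axes at that moment; what a row does not reach only later rows make up. A row lasts 1/10 s, in which the tool goes at most 50 mm and 8.59 degrees, less where a joint would pass 70% of its speed; a pose out of reach is approached as far as the arm can. A call with a gripper value outside its range is refused whole. "claw" is the closure, from 0 (fully open) to 1 (shut), set as the call begins (left out, the last holds). The fingers move at their own pace and stop on an object; "force" is the grip in N (left out, the last holds). Time passes only in rows, so rows that repeat a pose let the fingers close. It gives the time, the measured TCP pose, the force, the opening and the grip force at its end, in the units of the state.
- env.get_obs(): the state, without advancing time (a new reading comes with each control period).
- vision.camera(name): name is "side" or "top" or "wrist"; returns a dict with "pixels" (480x640x3 uint8, red, green, blue), "depth" (480x640 float32, mm along the optical axis (not along the pixel's ray), 0 where there is no reading), "mtx" (3x3 intrinsics, pixels), "position" and "rotation" of the camera in the world; the wrist camera has in their place "hand_eye" (4x4, takes a point from camera to tool coordinates, whose origin is the TCP and whose axes are the flange's). Camera axes: x right, y down, z forward; pixel columns grow to the right and rows downward; lengths in mm; the calibration is good to about 2 mm. A picture is of the moment at which its call begins: read the wrist's pose just before it.
- ticket.hand_in(): hands the job in; it is judged then, once.
Trained networks look in the newest picture that a camera, given by its name, has taken for a name from the list of things; names that differ only in an ending like _2 or _b are one class to them, and where a whole thing is asked for, a point or a joint stands for the part that bears it (a point fixed in the world has none). Each returns a list of dicts, best first, with "confidence" (0 to 1); they miss things now and then, are a little off and sometimes report something else, mostly with a low value. They report only what shows in the picture. A call takes as long as a camera call. They do not tell look-alikes from the thing itself.
- vision.find_in(thing, camera): "centre" ([x, y, z] in mm, in world coordinates, good to about 4 mm: the middle of the surface that is visible of it).
- vision.place_of(thing, camera): "centre" ([x, y, z] in mm, in world coordinates, good to about 4 mm: a listed point, or the origin of a listed thing).
The state is a dict: "t": time; "q": joint angles; "joint_velocities": joint speeds; "tau": joint torques, N m; "position": TCP position; "orientation": TCP orientation; "wrist_force": force on the tool from outside, world axes, zero at the start; "moment": the same for the moment, N m; "grip_width": finger opening in mm; "grip_force": force on a finger pad.
Only numpy, scipy, OpenCV 4.12 (cv2) and the standard library are available. Lean on these libraries where they do the work, as an engineer would, in place of code of your own. Each camera call takes 0.05 s, during which the arm holds its last target. There are 200 camera calls.

## Working session

There is one attempt and no reset: what is moved stays moved. The work goes in short steps, Python scripts to look and compute and a tool call to move; the robot and the scene stay as the last step left them, time stands still between calls to the robot, and variables do not carry over. Pictures are saved under pics/ and viewed, at most 10 in all, crops included, and the job is handed in when it is done.

Besides the shell and the picture viewer there is one more tool, called after "Emit:" by a JSON object that holds its "method" and its "body", one argument or row to a line. send_rows: Moves the arm, as the interface text tells. Its arguments: {"type":"object","properties":{"rows":{"type":"array"},"claw":{"type":"number"},"force":{"type":"number"}},"required":["rows"]}

```bash
mkdir -p pics; cat > h.py <<'E'
import numpy as np, cv2
from bench import env, vision, ticket
from scipy.spatial.transform import Rotation as R
def snap(n,f=None):
    o=env.get_obs(); c=vision.camera(n)
    if f: cv2.imwrite('pics/'+f,c['pixels'][:,:,::-1])
    if n=='wrist':
        T=np.eye(4);T[:3,:3]=R.from_rotvec(o['orientation']).as_matrix();T[:3,3]=o['position']
        T=T@np.array(c['hand_eye']);c['position'],c['rotation']=T[:3,3],T[:3,:3]
    else:
        r=np.array(c['rotation']); c['rotation']=r if r.shape==(3,3) else R.from_rotvec(r).as_matrix()
        c['position']=np.array(c['position'])
    return c
def world(c):
    v,u=np.mgrid[:480,:640]; K=c['mtx'];d=c['depth']
    p=np.stack([(u-K[0][2])/K[0][0]*d,(v-K[1][2])/K[1][1]*d,d],-1)
    return p@c['rotation'].T+c['position']
def pix(c,p):
    q=(np.asarray(p)-c['position'])@c['rotation'];q=np.array(c['mtx'])@q
    return (q[:2]/q[2]).round(1)
E
cat > a.py <<'E'
from h import *
print(env.get_obs())
for n in ['side','top','wrist']:
    c=snap(n,n+'0.png'); print(n,c['position'].round(),c['rotation'].round(2).tolist())
    for t in ['weight_50_center','weight_100_center','weight_pan_floor','tomato_center']:
        for f in ['place_of','find_in']:
            try:
                for r in getattr(vision,f)(t,n)[:5]: print(' ',t,f,np.round(r['centre']),round(r['confidence'],2),pix(c,r['centre']))
            except Exception as e: print(t,f,e)
E
python3 a.py
```

```text
{'t': 0.0, 'q': array([-1.38658423e+00,  1.24466058e-01,  1.65164860e+00, -1.43208842e-05,
        1.36749772e+00, -8.26226579e-02]), 'joint_velocities': array([ 0.00067965, -0.00108223, -0.00106052, -0.00011567, -0.0009989 ,
        0.00130832]), 'tau': array([ 3.29818504e-04, -4.17606211e+01, -3.59932387e+01,  7.74411578e-02,
        4.93479869e-02, -1.81727369e-04]), 'position': array([ 171.21746035, -626.32455945,  183.12739656]), 'orientation': array([-3.11167452e+00, -4.17636982e-01,  1.82962501e-04]), 'wrist_force': array([-0.33964442,  0.13273504, -0.3345512 ]), 'moment': array([-0.04988136, -0.01391138,  0.0202034 ]), 'grip_force': 0.0, 'grip_width': 95.00500785740212}
side [-173. -783.  584.] [[0.76, -0.31, 0.57], [-0.65, -0.33, 0.69], [-0.03, -0.89, -0.45]]
  weight_100_center place_of [ 410. -251.   21.] 0.73 [386.4 328.9]
  weight_100_center place_of [ 425. -188.   22.] 0.71 [366.4 310.1]
  weight_100_center find_in [ 420. -192.   26.] 0.84 [366.4 310.4]
  weight_100_center find_in [ 458. -126.   22.] 0.81 [356.1 289.5]
  weight_100_center find_in [ 401. -258.   26.] 0.6
[... 589 characters left out ...]
   20.] 0.59 [404.  272.6]
  weight_100_center place_of [ 407. -253.   21.] 0.56 [437.4 280.5]
  weight_100_center find_in [ 405. -249.   29.] 0.6 [436.3 281.7]
  weight_100_center find_in [ 458. -121.   26.] 0.5 [375.4 257.2]
  weight_100_center find_in [ 425. -180.   25.] 0.42 [403.5 272.3]
  weight_pan_floor place_of [569.  40.  97.] 0.88 [298.3 200.5]
  weight_pan_floor find_in [574.  43.  98.] 0.67 [296.9 197.9]
  weight_pan_floor find_in [ 422. -183.   26.] 0.42 [404.6 273.7]
  tomato_center place_of [532. 277. 102.] 0.74 [181.9 218.7]
  tomato_center place_of [574.  39.  98.] 0.32 [298.6 198.2]
wrist [ 249. -605.  384.] [[0.26, -0.93, -0.27], [-0.96, -0.25, -0.08], [0.0, 0.28, -0.96]]
```

```bash
python3 - <<'E'
import cv2
for n,(x,y,w,h) in {'side':(220,150,260,220),'top':(150,130,380,200)}.items():
    i=cv2.imread(f'pics/{n}0.png')[y:y+h,x:x+w]
    s=min(800/w,600/h); cv2.imwrite(f'pics/{n}0c.png',cv2.resize(i,None,fx=s,fy=s,interpolation=cv2.INTER_CUBIC))
E
```

```text
(no output)
```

View pics/side0c.png

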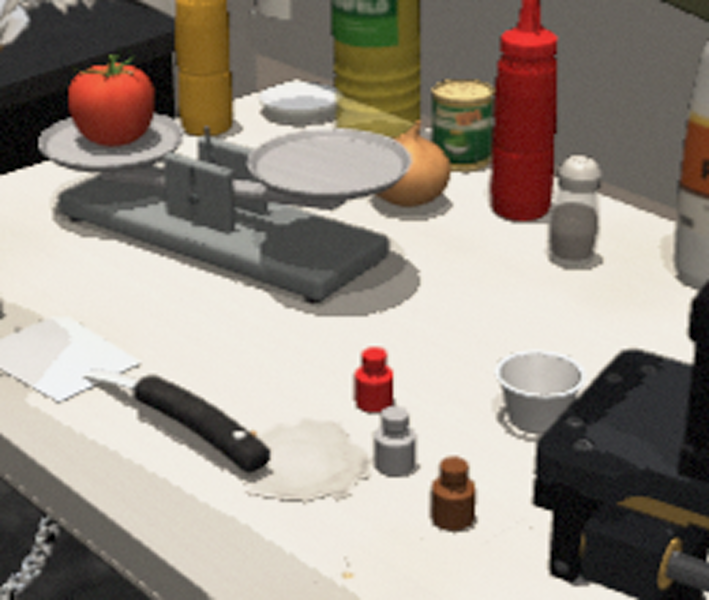

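View pics/top0c.png

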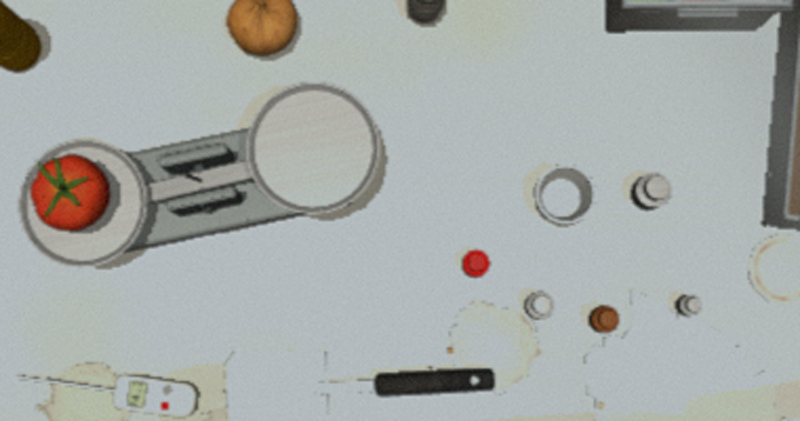

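The side crop shows the red look-alike (375,380), the steel 100 g weight (395,440), the brown look-alike (453,492) and the sauce cup (540,390). In the top crop the steel 100 g weight is at (538,305), brown at (604,318), 50 g at (688,305) and 200 g at (650,190). The network points to use are therefore about (425,-185) for the 100 g weight and (421,-335) for the 50 g. I'll move the wrist camera over them.

Emit:
{"method": "send_rows", "body": {
  "rows": [
    [[33.7,-28.7,-4.7],[0,0,0.267]],
    [[33.7,-28.7,-4.7],[0,0,0.267]],
    [[33.7,-28.7,-4.7],[0,0,0.267]],
    [[33.7,-28.7,-4.7],[0,0,0.267]],
    [[33.7,-28.7,-4.7],[0,0,0.267]],
    [[33.7,-28.7,-4.7],[0,0,0.267]],
    [[33.7,-28.7,-4.7],[0,0,0.267]],
    [[33.7,-28.7,-4.7],[0,0,0.267]],
    [[33.7,-28.7,-4.7],[0,0,0.267]],
    [[33.7,-28.7,-4.7],[0,0,0.267]],
    [[33.7,-28.7,-4.7],[0,0,0.267]],
    [[33.7,-28.7,-4.7],[0,0,0.267]],
    [[33.7,-28.7,-4.7],[0,0,0.267]]
  ],
  "claw": 0.45,
  "force": 15
}}

```text
t: 2.65
position: [420.0, -262.4, 231.0]
orientation: [-3.141, 0.004, 0.001]
wrist_force: [0.0, 0.2, -1.4]
grip_width: 52.0
grip_force: 0.0
```

```bash
cat > m.py <<'E'
from h import *
import sys
def blobs(c,n):
    W=world(c); z=W[...,2]
    m=((c['depth']>0)&(z>8)&(z<60)&(abs(W[...,0]-430)<75)&(W[...,1]>-400)&(W[...,1]<-90)).astype('uint8')
    k,l,s,_=cv2.connectedComponentsWithStats(m)
    for i in range(1,k):
        if s[i,4]<25: continue
        P=W[l==i]; t=np.percentile(P[:,2],95); T=P[P[:,2]>t-5]
        print(n,'blob px',s[i].tolist(),'ctr',((P.min(0)+P.max(0))/2).round(1),'top',round(t,1),'topctr',np.median(T,0).round(1),'size',np.ptp(P,0).round(),'rgb',c['pixels'][l==i].mean(0).round())
if __name__=='__main__':
    c=snap('wrist','w1.png'); blobs(c,'wrist')
    W=world(c); print('bench z',np.median(W[...,2][abs(W[...,2])<8]))
    for t in ['weight_50_center','weight_100_center']:
        for r in vision.place_of(t,'wrist')[:4]: print(t,np.round(r['centre'],1),round(r['confidence'],2),pix(c,r['centre']))
    for n in ['top','side']:
        c=snap(n,n+'1.png'); blobs(c,n)
        W=world(c); P=W[(abs(W[...,2]-101)<12)&(np.hypot(W[...,0]-570,W[...,1]-42)<80)]
        F=P[np.hypot(P[:,0]-570,P[:,1]-42)<45]
        print(n,'pan floor z',np.median(F[:,2]),'rim ctr',((np.percentile(P,1,0)+np.percentile(P,99,0))/2).round(1),np.ptp(P,0).round())
        for r in vision.place_of('weight_pan_floor',n)[:2]: print(np.round(r['centre'],1),r['confidence'])
E
python3 m.py
```

```text
wrist blob px [194, 158, 28, 24, 501] ctr [ 466.6 -122.8   25. ] top 40.3 topctr [ 466.5 -122.    39.3] size [27. 26. 34.] rgb [125.  32.  30.]
wrist blob px [251, 193, 24, 23, 430] ctr [ 423.9 -186.1   25. ] top 40.0 topctr [ 423.9 -186.    39.2] size [27. 27. 34.] rgb [124. 124. 122.]
wrist blob px [374, 194, 19, 19, 256] ctr [ 423.7 -337.9   21.7] top 34.5 topctr [ 423.6 -337.6   33.4] size [21. 21. 27.] rgb [81. 80. 79.]
wrist blob px [304, 203, 22, 24, 408] ctr [ 409.6 -251.6   25.2] top 40.6 topctr [ 409.3 -251.4   39.6] size [27. 26. 32.] rgb [69. 46. 30.]
wrist blob px [191, 251, 40, 7, 194] ctr [ 357.6 -114.3   18.3] top 24.6 topctr [ 356.6 -109.2   21.9] size [ 5. 48. 17.] rgb [22. 22. 21.]
bench z -1.5611635194753148
weight_50_center [ 426.4 -339.8   16.5] 0.73 [384.6 201.3]
weight_100_center [ 466.4 -120.    17.3] 0.98 [206.4 169.4]
weight_100_center [ 421.6 -183.2   20.6] 0.87 [259.7 205.9]
weight_100_center [ 410.5 -252.2   17.9] 0.69 [315. 214.]
top blob px [369, 249, 13, 13, 138] ctr [ 462.3 -120.3   27. ] top 43.4 topctr [ 463.  -121.2   40.8] size [26. 26. 37.] rgb 
[... 232 characters left out ...]
 18.]
[569.3  38.9  97.7] 0.84
side blob px [350, 277, 14, 21, 245] ctr [ 463.1 -121.3   25.5] top 41.3 topctr [ 461.1 -123.5   40.4] size [29. 30. 35.] rgb [118.  31.  29.]
side blob px [357, 299, 15, 22, 280] ctr [ 419.6 -186.1   25.7] top 41.4 topctr [ 419.5 -187.3   40.2] size [28. 27. 35.] rgb [103. 100.  97.]
side blob px [377, 317, 17, 25, 319] ctr [ 405.7 -251.8   25.4] top 41.1 topctr [ 405.1 -253.    40.2] size [27. 27. 35.] rgb [66. 41. 25.]
side blob px [424, 340, 15, 22, 229] ctr [ 419.9 -338.4   22.6] top 35.5 topctr [ 419.5 -338.2   34.4] size [21. 22. 29.] rgb [80. 78. 75.]
side pan floor z 98.37376371351598 rim ctr [570.3  40.7 100.4] [131. 133.  13.]
[575.8  42.2  96.9] 0.7
```

View pics/w1.png

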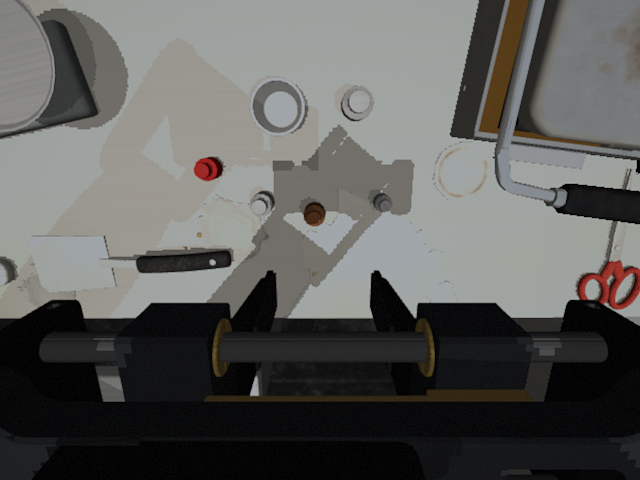

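The wrist view shows red (207,169), the steel 100 g weight (262,204), brown (314,214) and the steel 50 g weight (382,202), with the fingers about 52 mm open. The measured tops, 40 mm and 34.5 mm, match the sizes given. The 100 g weight is at (421.5,-186), the 50 g at (421.5,-338), and the pan at (570,40.5) with its floor at 98.

Emit:
{"method": "send_rows", "body": {
  "rows": [
    [[0.1,-7.6,10],[0,0,0]],
    [[0.1,-7.6,15],[0,0,0]],
    [[0.1,-7.6,17],[0,0,0]],
    [[0.1,-7.6,17],[0,0,0]],
    [[0.1,-7.6,17],[0,0,0]],
    [[0.1,-7.6,18],[0,0,0]],
    [[0.1,-7.6,19],[0,0,0]],
    [[0.1,-7.6,20],[0,0,0]],
    [[0.1,-7.6,21],[0,0,0]],
    [[0.1,-7.6,21.8],[0,0,0]],
    [[0.1,-7.6,22.3],[0,0,0]],
    [[0.1,-7.6,22.6],[0,0,0]],
    [[0.1,-7.6,22.6],[0,0,0]],
    [[0.1,-7.6,22.6],[0,0,0]]
  ]
}}

```text
t: 4.4
position: [422.0, -185.4, 5.6]
orientation: [3.141, -0.0, 0.001]
wrist_force: [0.4, 0.0, -0.7]
grip_width: 52.0
grip_force: 0.0
```

Emit:
{"method": "send_rows", "body": {
  "rows": [
    [[0,0,0],[0,0,0]],
    [[0,0,0],[0,0,0]],
    [[0,0,0],[0,0,0]],
    [[0,0,0],[0,0,0]],
    [[0,0,0],[0,0,0]],
    [[0,0,0],[0,0,0]]
  ],
  "claw": 0.8,
  "force": 15
}}

```text
t: 5.0
position: [421.8, -185.3, 5.4]
orientation: [3.142, -0.0, 0.0]
wrist_force: [0.0, 0.1, 0.1]
grip_width: 19.5
grip_force: 0.0
```

```bash
python3 - <<'E'
from h import *
c=snap('wrist','w2.png')
c=snap('side','s2.png'); i=c['pixels'][240:380,290:470,::-1]
cv2.imwrite('pics/s2c.png',cv2.resize(i,None,fx=4,fy=4,interpolation=cv2.INTER_CUBIC))
w=cv2.imread('pics/w2.png'); cv2.imwrite('pics/both2.png',np.hstack([w[150:400,120:520],cv2.resize(i,(400,250))]))
E
```

```text
(no output)
```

View pics/both2.png

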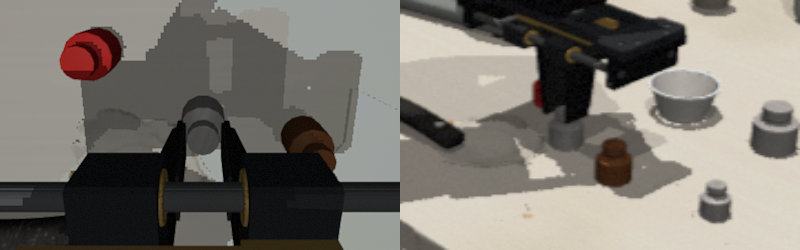

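```bash
python3 - <<'E'
from h import *
print({k:v for k,v in env.get_obs().items() if k in('position','grip_width','grip_force','wrist_force')})
for n in ['side','wrist']:
    c=snap(n); W=world(c); g=c['pixels'].astype(int)
    near=(np.hypot(W[...,0]-421,W[...,1]+186)<45)&(W[...,2]<110)&(c['depth']>0)
    dark=near&(g.max(2)<45); wt=near&~dark&(W[...,2]>4)&(g.max(2)-g.min(2)<25)
    for z in range(0,100,8):
        for nm,m in(('dark',dark),('light',wt)):
            P=W[m&(W[...,2]>=z)&(W[...,2]<z+8)]
            if len(P)>3: print(n,z,nm,len(P),P.min(0).round(),P.max(0).round())
E
python3 -c "
import cv2;i=cv2.imread('pics/s2.png')[250:340,310:440];cv2.imwrite('pics/s2d.png',cv2.resize(i,None,fx=6,fy=6,interpolation=cv2.INTER_CUBIC))"
```

```text
{'position': array([ 421.75576749, -185.30055178,    5.35197146]), 'wrist_force': array([ 0.11914549, -0.33630095, -0.34316331]), 'grip_force': 0.0, 'grip_width': 18.952161569530205}
side 0 light 26 [ 391. -200.    4.] [ 423. -173.    8.]
side 8 light 56 [ 407. -200.    8.] [ 428. -180.   16.]
side 16 light 65 [ 407. -200.   16.] [ 429. -179.   24.]
side 24 light 72 [ 406. -199.   24.] [ 432. -173.   29.]
side 32 dark 27 [ 409. -200.   35.] [ 430. -171.   40.]
side 32 light 25 [ 410. -199.   32.] [ 432. -171.   40.]
side 40 dark 66 [ 406. -202.   40.] [ 430. -172.   48.]
side 40 light 15 [ 412. -201.   40.] [ 431. -177.   43.]
side 48 dark 81 [ 407. -205.   48.] [ 430. -172.   56.]
side 56 dark 83 [ 407. -204.   56.] [ 432. -169.   64.]
side 64 dark 85 [ 407. -205.   64.] [ 430. -169.   72.]
side 72 dark 92 [ 407. -207.   72.] [ 433. -168.   80.]
side 72 light 4 [ 408. -168.   73.] [ 410. -166.   79.]
side 80 dark 90 [ 407. -208.   80.] [ 429. -169.   88.]
side 80 light 4 [ 407. -169.   80.] [ 410. -166.   86.]
side 88 dark 80 [ 406. -208.   88.] [ 430. -168.   96.]
side 88 light 10 
[... 727 characters left out ...]
 47.]
wrist 48 dark 254 [ 413. -202.   48.] [ 435. -168.   56.]
wrist 48 light 20 [ 411. -202.   49.] [ 434. -176.   54.]
wrist 56 dark 314 [ 413. -203.   56.] [ 435. -167.   64.]
wrist 56 light 15 [ 413. -203.   57.] [ 434. -176.   63.]
wrist 64 dark 381 [ 417. -203.   64.] [ 435. -166.   72.]
wrist 64 light 8 [ 433. -204.   65.] [ 435. -203.   71.]
wrist 72 dark 351 [ 421. -204.   72.] [ 435. -167.   80.]
wrist 80 dark 326 [ 425. -201.   80.] [ 435. -170.   88.]
wrist 88 dark 310 [ 410. -200.   88.] [ 435. -171.   96.]
wrist 88 light 21 [ 411. -195.   89.] [ 416. -174.   94.]
wrist 96 dark 112 [ 410. -196.   96.] [ 426. -174.  104.]
wrist 96 light 17 [ 411. -174.   97.] [ 414. -174.  103.]
```

View pics/s2d.png

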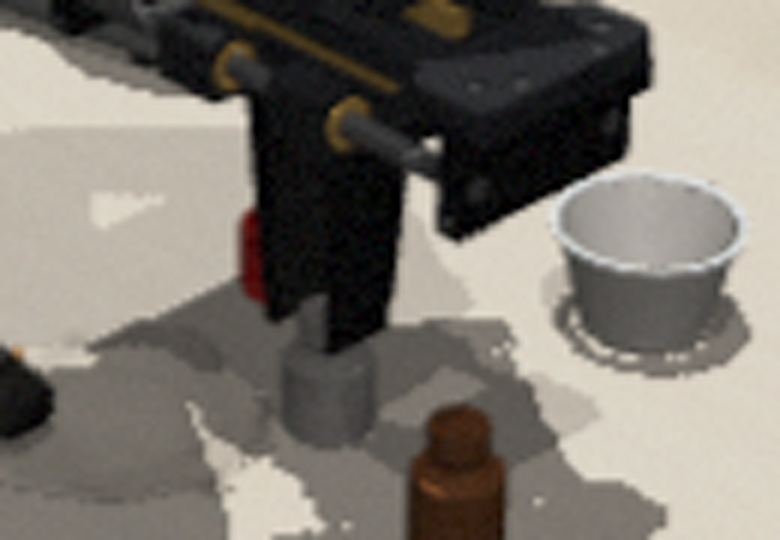

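The side crop shows the fingertips ending at about z 28, just above the weight's shoulder and beside its knob, although the TCP reads 5. The real tips are therefore about 23 mm short of the reported TCP. Gripping the knob (18 mm) works from here, so I'll close fully and check the width.

Emit:
{"method": "send_rows", "body": {
  "rows": [
    [[0,0,0],[0,0,0]],
    [[0,0,0],[0,0,0]],
    [[0,0,0],[0,0,0]],
    [[0,0,0],[0,0,0]],
    [[0,0,-0.5],[0,0,0]],
    [[0,0,-1.5],[0,0,0]],
    [[0,0,-3],[0,0,0]],
    [[0,0,-3],[0,0,0]]
  ],
  "claw": 1,
  "force": 15
}}

```text
t: 6.0
position: [423.7, -186.4, 38.1]
orientation: [3.139, -0.0, 0.007]
wrist_force: [0.2, 0.6, -0.6]
grip_width: 16.6
grip_force: 15.0
```

```bash
python3 - <<'E'
from h import *
from m import blobs
o=env.get_obs(); print(o['position'],o['grip_width'],o['grip_force'],o['wrist_force'])
c=snap('side','s3.png'); W=world(c);g=c['pixels'].astype(int)
near=(np.hypot(W[...,0]-421,W[...,1]+186)<40)&(W[...,2]<75)&(W[...,2]>5)&(c['depth']>0)
for nm,m in(('dark',near&(g.max(2)<45)),('light',near&(g.max(2)>=45)&(g.max(2)-g.min(2)<25))):
    P=W[m]; print(nm,len(P),np.percentile(P,[1,50,99],axis=0).round(1).tolist())
i=c['pixels'][240:340,310:440,::-1]
cv2.imwrite('pics/s3c.png',cv2.resize(i,None,fx=5,fy=5,interpolation=cv2.INTER_CUBIC))
E
```

```text
[ 423.69109416 -186.44728636   38.14033774] 16.595485415757608 14.998636500095017 [ 0.19037839  0.58473071 -0.63687187]
dark 47 [[409.8, -200.5, 65.5], [418.3, -197.9, 72.2], [433.0, -174.8, 74.8]]
light 278 [[408.2, -200.3, 33.9], [416.4, -193.4, 52.6], [434.9, -178.6, 73.9]]
```

View pics/s3c.png

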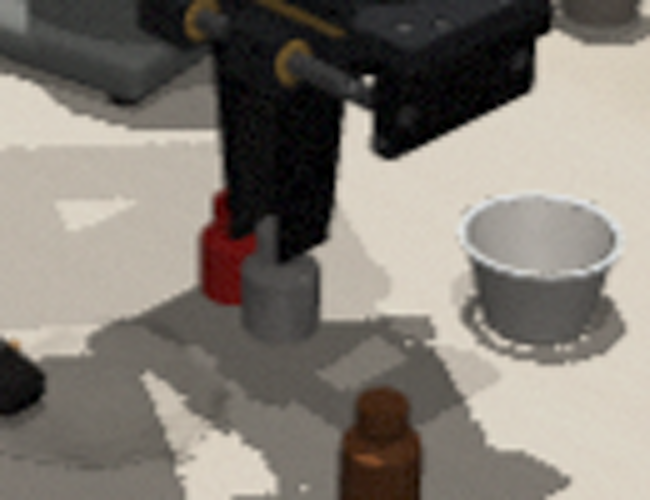

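The 100 g weight is held upright by the knob and clear of the bench: crop (280,290), foot at about z 33. Next I carry it over the pan.

Emit:
{"method": "send_rows", "body": {
  "rows": [
    [[0,0,-4],[0,0,0]],
    [[0,0,-8],[0,0,0]],
    [[0.8,-1,-12],[0,0,0]],
    [[3,-4,-13],[0,0,0]],
    [[5.2,-7,-13],[0,0,0]],
    [[7.4,-10,-13],[0,0,0]],
    [[9.6,-13,-13],[0,0,0]],
    [[11.8,-16,-13],[0,0,0]],
    [[14,-19,-13],[0,0,0]],
    [[16,-21.5,-13],[0,0,0]],
    [[16.8,-22.6,-13],[0,0,0]],
    [[16.8,-22.6,-13],[0,0,0]],
    [[16.8,-22.6,-13],[0,0,0]],
    [[16.8,-22.6,-13],[0,0,0]]
  ]
}}

```text
t: 7.45
position: [589.1, 39.6, 165.2]
orientation: [3.141, -0.002, -0.001]
wrist_force: [0.9, -0.1, -1.1]
grip_width: 17.0
grip_force: 15.0
```

```bash
cat > q.py <<'E'
from h import *
o=env.get_obs(); print(o['t'],o['position'],o['grip_width'],o['grip_force'],o['wrist_force'])
for n in ['side','top']:
    c=snap(n,'pan_%s_%d.png'%(n,o['t']*100)); W=world(c);g=c['pixels'].astype(int)
    near=(np.hypot(W[...,0]-570,W[...,1]-40)<58)&(W[...,2]>60)&(W[...,2]<170)&(c['depth']>0)&(g.max(2)-g.min(2)<30)&(g.max(2)>45)
    P=W[near]; h,e=np.histogram(P[:,2],bins=np.arange(64,170,4)); print(n,dict(zip(e[:-1].tolist(),h.tolist())))
    for lo,hi in((106,114),(114,122),(122,130),(130,138),(138,150),(150,160),(160,170)):
        Q=P[(P[:,2]>lo)&(P[:,2]<hi)]
        if len(Q)>4: print(lo,hi,len(Q),np.percentile(Q[:,:2],[3,97],axis=0).round(1).tolist())
    F=W[(np.hypot(W[...,0]-570,W[...,1]-40)<80)&(abs(W[...,2]-92)<22)&(c['depth']>0)]
    print('floor med',np.median(F[:,2]).round(1))
    r=vision.place_of('weight_pan_floor',n)[:1]; print([np.round(x['centre'],1) for x in r])
E
python3 q.py
```

```text
7.45 [589.09445746  39.56544868 165.15294408] 16.968469735338953 14.999148328788579 [ 0.90825181 -0.10221875 -1.10236628]
side {64: 39, 68: 17, 72: 0, 76: 0, 80: 0, 84: 0, 88: 0, 92: 19, 96: 787, 100: 69, 104: 2, 108: 0, 112: 0, 116: 0, 120: 0, 124: 0, 128: 0, 132: 0, 136: 0, 140: 0, 144: 0, 148: 0, 152: 0, 156: 1, 160: 20, 164: 21}
160 170 55 [[573.7, 24.5], [592.2, 46.4]]
floor med 98.8
[array([573.8,  44.4,  97.8])]
top {64: 0, 68: 0, 72: 0, 76: 0, 80: 0, 84: 0, 88: 0, 92: 46, 96: 220, 100: 61, 104: 1, 108: 0, 112: 0, 116: 0, 120: 0, 124: 0, 128: 0, 132: 0, 136: 0, 140: 0, 144: 0, 148: 0, 152: 0, 156: 0, 160: 2, 164: 3}
160 170 6 [[573.2, 38.0], [577.9, 49.0]]
floor med 99.2
[array([573.6,  41.9,  98.4])]
```

Emit:
{"method": "send_rows", "body": {
  "rows": [
    [[0,0,2],[0,0,0]],
    [[0,0,4],[0,0,0]],
    [[0,0,5],[0,0,0]],
    [[0,0,5.5],[0,0,0]],
    [[0,0,5.8],[0,0,0]],
    [[0,0,6.0],[0,0,0]],
    [[0,0,6.15],[0,0,0]],
    [[0,0,6.25],[0,0,0]],
    [[0,0,6.25],[0,0,0]],
    [[0,0,6.25],[0,0,0]]
  ]
}}

```text
t: 8.65
position: [590.1, 40.7, 103.4]
orientation: [3.142, -0.0, 0.001]
wrist_force: [-0.2, 0.5, 0.1]
grip_width: 16.9
grip_force: 15.0
```

```bash
python3 q.py
```

```text
8.65 [590.10903718  40.69025808 103.35255347] 16.850959477315342 15.00002226093784 [-0.1941939   0.47075937  0.06525001]
side {64: 34, 68: 20, 72: 0, 76: 0, 80: 0, 84: 0, 88: 0, 92: 16, 96: 703, 100: 59, 104: 21, 108: 20, 112: 23, 116: 16, 120: 39, 124: 18, 128: 6, 132: 6, 136: 9, 140: 2, 144: 2, 148: 1, 152: 5, 156: 2, 160: 0, 164: 3}
106 114 42 [[574.8, 26.0], [593.3, 43.9]]
114 122 40 [[575.2, 25.5], [593.4, 44.0]]
122 130 46 [[575.7, 27.3], [598.0, 49.7]]
130 138 13 [[576.7, 29.8], [594.9, 54.2]]
138 150 10 [[575.0, 39.2], [585.9, 55.2]]
150 160 7 [[574.2, 50.8], [578.3, 57.1]]
floor med 98.9
[array([574.4,  41.3,  97.2])]
top {64: 0, 68: 0, 72: 0, 76: 0, 80: 0, 84: 0, 88: 0, 92: 13, 96: 109, 100: 32, 104: 4, 108: 1, 112: 1, 116: 2, 120: 4, 124: 0, 128: 0, 132: 0, 136: 0, 140: 0, 144: 0, 148: 0, 152: 0, 156: 0, 160: 0, 164: 0}
floor med 99.8
[array([571.1,  40.5, 101.4])]
```

The body top reads about 122, which is floor plus 24, so the weight is standing on the pan. I'll release and rise.

Emit:
{"method": "send_rows", "body": {
  "rows": [
    [[0,0,0],[0,0,0]],
    [[0,0,0],[0,0,0]],
    [[0,0,0],[0,0,0]],
    [[0,0,0],[0,0,0]],
    [[0,0,0],[0,0,0]],
    [[0,0,-1],[0,0,0]],
    [[0,0,-3],[0,0,0]],
    [[0,0,-6],[0,0,0]],
    [[0,0,-9],[0,0,0]],
    [[0,0,-9],[0,0,0]]
  ],
  "claw": 0.6
}}

```text
t: 9.85
position: [593.1, 40.6, 199.7]
orientation: [3.141, -0.0, 0.017]
wrist_force: [0.5, -0.1, 1.4]
grip_width: 38.0
grip_force: 0.0
```

```bash
python3 q.py
```

```text
9.85 [593.14200751  40.6186022  199.69126161] 38.04324143394473 0.0 [ 0.54825521 -0.13573054  1.37908385]
side {64: 35, 68: 17, 72: 2, 76: 0, 80: 0, 84: 0, 88: 0, 92: 19, 96: 699, 100: 70, 104: 19, 108: 18, 112: 24, 116: 20, 120: 40, 124: 18, 128: 12, 132: 14, 136: 25, 140: 1, 144: 0, 148: 0, 152: 0, 156: 0, 160: 0, 164: 0}
106 114 39 [[575.1, 26.4], [593.8, 45.8]]
114 122 50 [[574.9, 25.4], [593.0, 52.9]]
122 130 43 [[576.0, 28.5], [599.1, 49.1]]
130 138 35 [[579.2, 31.3], [596.9, 47.2]]
138 150 13 [[580.6, 32.5], [593.0, 47.0]]
floor med 98.9
[array([573.3,  43.6,  94.7])]
top {64: 0, 68: 0, 72: 0, 76: 0, 80: 0, 84: 0, 88: 1, 92: 51, 96: 265, 100: 82, 104: 2, 108: 2, 112: 1, 116: 7, 120: 37, 124: 13, 128: 2, 132: 14, 136: 34, 140: 12, 144: 0, 148: 0, 152: 0, 156: 0, 160: 0, 164: 0}
114 122 24 [[573.9, 30.9], [593.0, 52.9]]
122 130 35 [[575.3, 30.8], [592.0, 52.6]]
130 138 26 [[579.3, 32.1], [593.3, 47.7]]
138 150 35 [[580.7, 33.6], [592.6, 47.5]]
floor med 99.2
[array([571.5,  39.6,  98.3])]
```

The 100 g weight stands in the pan at about (588,40) with its top at 138. Next is the 50 g weight.

Emit:
{"method": "send_rows", "body": {
  "rows": [
    [[-1.2,2.8,0],[0,0,0]],
    [[-3.2,7.2,0],[0,0,0]],
    [[-5.2,11.6,0],[0,0,0]],
    [[-7.2,16,0],[0,0,0]],
    [[-9.1,20.4,0],[0,0,0]],
    [[-11,24.8,0],[0,0,0]],
    [[-13,29.2,2],[0,0,0]],
    [[-15,33.5,5],[0,0,0]],
    [[-16.5,36.8,8.5],[0,0,0]],
    [[-16.9,37.8,11.5],[0,0,0]],
    [[-16.9,37.8,13],[0,0,0]],
    [[-16.9,37.8,13],[0,0,0]],
    [[-16.9,37.8,13],[0,0,0]]
  ]
}}

```text
t: 11.35
position: [421.2, -336.6, 63.1]
orientation: [-3.141, -0.001, 0.0]
wrist_force: [0.4, 0.2, 0.4]
grip_width: 38.2
grip_force: 0.0
```

```bash
python3 - <<'E'
from h import *
from m import blobs
o=env.get_obs(); print(o['t'],o['position'],o['grip_width'])
c=snap('wrist','w5.png'); blobs(c,'wrist')
c=snap('side','s5.png'); blobs(c,'side')
E
```

```text
11.35 [ 421.21734349 -336.59589907   63.05535301] 38.20479654345792
wrist blob px [0, 170, 61, 40, 1955] ctr [ 466.6 -123.1   24.6] top 39.6 topctr [ 466.3 -124.9   38.8] size [28. 26. 33.] rgb [91. 19. 18.]
wrist blob px [311, 229, 28, 32, 682] ctr [ 425.4 -337.8   21.7] top 34.0 topctr [ 424.4 -337.9   33.3] size [18. 21. 27.] rgb [67. 66. 65.]
wrist blob px [193, 243, 42, 42, 1303] ctr [ 409.9 -251.5   24.5] top 40.0 topctr [ 410.4 -251.7   39.3] size [27. 27. 33.] rgb [63. 39. 23.]
wrist blob px [84, 314, 8, 9, 44] ctr [ 357.5 -135.6   13. ] top 15.7 topctr [ 356.8 -137.1   13.4] size [5. 7. 9.] rgb [7. 7. 7.]
side blob px [350, 277, 14, 21, 245] ctr [ 463.6 -121.7   25.2] top 41.2 topctr [ 462.9 -122.7   40.1] size [29. 27. 34.] rgb [134.  38.  35.]
side blob px [377, 317, 17, 25, 317] ctr [ 405.5 -251.5   25.3] top 41.2 topctr [ 406.1 -252.2   40.4] size [27. 29. 34.] rgb [74. 48. 31.]
side blob px [424, 340, 15, 21, 227] ctr [ 421.1 -337.7   22.6] top 35.3 topctr [ 420.1 -338.7   34.4] size [23. 22. 29.] rgb [86. 84. 81.]
```

Emit:
{"method": "send_rows", "body": {
  "rows": [
    [[0,0.1,2],[0,0,0]],
    [[0,0.1,3.5],[0,0,0]],
    [[0,0.1,4.7],[0,0,0]],
    [[0,0.1,5.5],[0,0,0]],
    [[0,0.1,5.9],[0,0,0]],
    [[0,0.1,6.1],[0,0,0]],
    [[0,0.1,6.1],[0,0,0]],
    [[0,0.1,6.1],[0,0,0]]
  ]
}}

```text
t: 12.25
position: [421.1, -338.7, 2.4]
orientation: [3.141, -0.0, 0.001]
wrist_force: [0.9, 0.2, 0.4]
grip_width: 38.1
grip_force: 0.0
```

Emit:
{"method": "send_rows", "body": {
  "rows": [
    [[0,0,0],[0,0,0]],
    [[0,0,0],[0,0,0]],
    [[0,0,0],[0,0,0]],
    [[0,0,0],[0,0,0]],
    [[0,0,0],[0,0,0]],
    [[0,0,0],[0,0,0]],
    [[0,0,0],[0,0,0]],
    [[0,0,-0.5],[0,0,0]],
    [[0,0,-1.5],[0,0,0]],
    [[0,0,-3],[0,0,0]],
    [[0,0,-3],[0,0,0]],
    [[0,0,-3],[0,0,0]]
  ],
  "claw": 1
}}

```text
t: 13.45
position: [421.4, -338.9, 33.1]
orientation: [3.14, -0.0, 0.003]
wrist_force: [0.2, -0.3, -1.0]
grip_width: 12.2
grip_force: 15.0
```

```bash
python3 - <<'E'
from h import *
c=snap('side','s6.png'); W=world(c);g=c['pixels'].astype(int)
near=(np.hypot(W[...,0]-421,W[...,1]+338)<35)&(W[...,2]<75)&(W[...,2]>5)&(c['depth']>0)
P=W[near&(g.max(2)>=45)]; print(len(P),np.percentile(P,[2,50,98],axis=0).round(1).tolist())
P=W[near&(g.max(2)<45)]; print(len(P),np.percentile(P,[2,50,98],axis=0).round(1).tolist())
i=c['pixels'][260:380,360:500,::-1]
cv2.imwrite('pics/s6c.png',cv2.resize(i,None,fx=5,fy=5,interpolation=cv2.INTER_CUBIC))
E
```

```text
239 [[408.0, -349.3, 33.7], [415.3, -342.8, 49.7], [428.9, -329.1, 69.2]]
80 [[407.5, -350.6, 64.6], [415.8, -346.1, 69.6], [428.4, -330.9, 74.7]]
```

View pics/s6c.png

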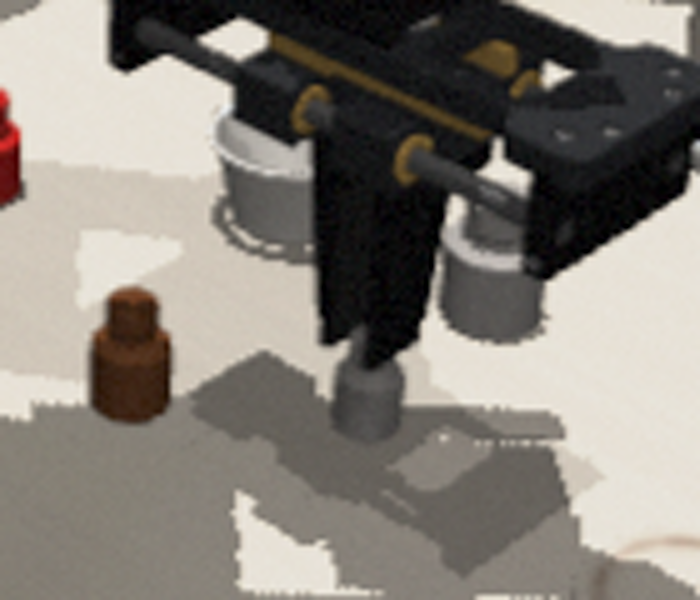

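The 50 g weight is held upright at crop (367,400), width 12, clear of the bench. I'll carry it to the pan, offset towards the robot from the 100 g weight.

Emit:
{"method": "send_rows", "body": {
  "rows": [
    [[0,0,-4],[0,0,0]],
    [[0,0,-8.5],[0,0,0]],
    [[0.5,-1.5,-12.5],[0,0,0]],
    [[1.7,-5,-13.3],[0,0,0]],
    [[3.2,-9.2,-13.3],[0,0,0]],
    [[4.7,-13.4,-13.3],[0,0,0]],
    [[6.2,-17.6,-13.3],[0,0,0]],
    [[7.6,-21.8,-13.3],[0,0,0]],
    [[9,-26,-13.3],[0,0,0]],
    [[10.5,-30.2,-13.3],[0,0,0]],
    [[11.9,-34.4,-13.3],[0,0,0]],
    [[12.8,-37,-13.3],[0,0,0]],
    [[13.1,-37.9,-13.3],[0,0,0]],
    [[13.1,-37.9,-13.3],[0,0,0]],
    [[13.1,-37.9,-13.3],[0,0,0]],
    [[13.1,-37.9,-13.3],[0,0,0]]
  ]
}}

```text
t: 15.1
position: [551.5, 39.4, 164.6]
orientation: [3.141, -0.003, -0.001]
wrist_force: [-0.1, -0.2, -0.1]
grip_width: 12.1
grip_force: 15.0
```

```bash
python3 q.py; python3 - <<'E'
import cv2,glob
f=sorted(glob.glob('pics/pan_side_15*.png')+glob.glob('pics/pan_side_14*.png'))[-1]
i=cv2.imread(f)[110:260,250:430];cv2.imwrite('pics/s7c.png',cv2.resize(i,None,fx=4,fy=4,interpolation=cv2.INTER_CUBIC))
E
```

```text
15.1 [551.45458828  39.40952847 164.64572513] 12.129782350932038 14.995600581978863 [-0.05478829 -0.15773576 -0.07104627]
side {64: 44, 68: 13, 72: 0, 76: 0, 80: 0, 84: 0, 88: 0, 92: 20, 96: 695, 100: 73, 104: 21, 108: 16, 112: 22, 116: 21, 120: 46, 124: 14, 128: 8, 132: 15, 136: 25, 140: 1, 144: 0, 148: 0, 152: 0, 156: 0, 160: 3, 164: 16}
106 114 36 [[575.2, 26.9], [594.6, 50.8]]
114 122 51 [[574.2, 26.1], [595.7, 48.7]]
122 130 45 [[577.8, 28.5], [598.7, 51.1]]
130 138 30 [[580.0, 31.4], [593.7, 42.3]]
138 150 16 [[581.5, 34.9], [595.3, 48.6]]
160 170 27 [[541.2, 29.1], [557.3, 45.3]]
floor med 99.0
[array([574. ,  44.4,  96.2])]
top {64: 0, 68: 0, 72: 0, 76: 0, 80: 0, 84: 0, 88: 0, 92: 62, 96: 281, 100: 79, 104: 1, 108: 0, 112: 0, 116: 0, 120: 0, 124: 0, 128: 0, 132: 0, 136: 0, 140: 0, 144: 0, 148: 0, 152: 0, 156: 0, 160: 0, 164: 0}
floor med 99.0
[array([571.1,  41.5,  99.6])]
```

View pics/s7c.png

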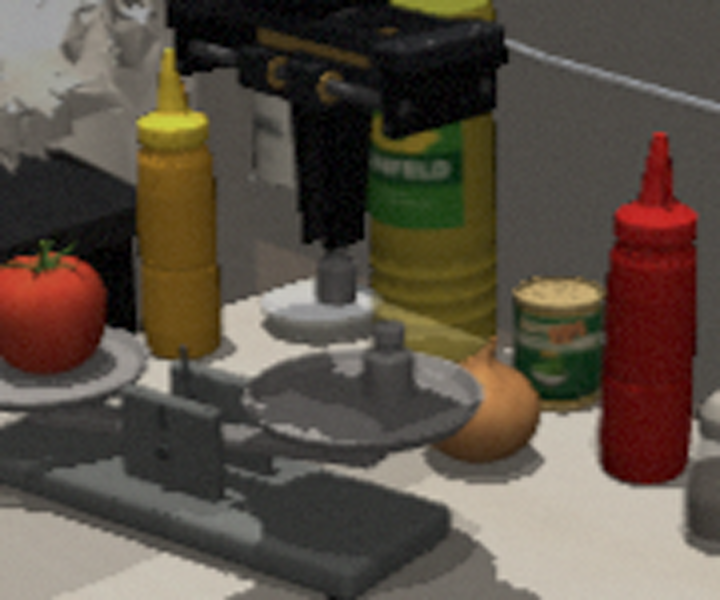

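The crop shows the 100 g weight upright in the pan (388,365), the 50 g held above it (335,280), and the tomato in its own pan. I'll lower to near the level height, so the pan takes up the load gently, and then release.

Emit:
{"method": "send_rows", "body": {
  "rows": [
    [[0,0,2],[0,0,0]],
    [[0,0,4],[0,0,0]],
    [[0,0,5.2],[0,0,0]],
    [[0,0,5.8],[0,0,0]],
    [[0,0,6.1],[0,0,0]],
    [[0,0,6.3],[0,0,0]],
    [[0,0,6.5],[0,0,0]],
    [[0,0,6.7],[0,0,0]],
    [[0,0,6.9],[0,0,0]],
    [[0,0,7.1],[0,0,0]],
    [[0,0,7.3],[0,0,0]],
    [[0,0,7.5],[0,0,0]],
    [[0,0,7.7],[0,0,0]],
    [[0,0,7.9],[0,0,0]],
    [[0,0,7.9],[0,0,0]],
    [[0,0,7.9],[0,0,0]],
    [[0,0,7.9],[0,0,0]]
  ]
}}

```text
t: 17.0
position: [551.9, 40.7, 85.9]
orientation: [-3.142, 0.0, -0.0]
wrist_force: [-0.2, -0.8, 0.7]
grip_width: 11.7
grip_force: 15.0
```

```bash
python3 q.py
```

```text
17.0 [551.85215601  40.71864054  85.93207192] 11.66307833348023 14.994461369351484 [-0.18815279 -0.77051901  0.65948326]
side {64: 0, 68: 0, 72: 0, 76: 0, 80: 217, 84: 441, 88: 39, 92: 46, 96: 41, 100: 36, 104: 51, 108: 49, 112: 7, 116: 14, 120: 28, 124: 13, 128: 2, 132: 2, 136: 2, 140: 0, 144: 2, 148: 1, 152: 2, 156: 3, 160: 0, 164: 3}
106 114 74 [[548.4, 25.6], [598.8, 46.7]]
114 122 31 [[539.8, 31.1], [596.9, 51.0]]
122 130 31 [[539.8, 31.5], [595.8, 51.4]]
150 160 6 [[537.7, 53.8], [541.0, 57.3]]
160 170 5 [[535.3, 50.4], [539.7, 58.0]]
floor med 85.4
[array([573.3,  41.4,  85.2])]
top {64: 0, 68: 0, 72: 0, 76: 7, 80: 112, 84: 136, 88: 8, 92: 0, 96: 0, 100: 0, 104: 0, 108: 0, 112: 0, 116: 0, 120: 0, 124: 0, 128: 0, 132: 0, 136: 0, 140: 0, 144: 0, 148: 0, 152: 0, 156: 0, 160: 0, 164: 0}
floor med 84.8
[]
```

Floor is at about 84, so the pan has followed and is near level. I'll release and rise slowly.

Emit:
{"method": "send_rows", "body": {
  "rows": [
    [[0,0,0],[0,0,0]],
    [[0,0,0],[0,0,0]],
    [[0,0,0],[0,0,0]],
    [[0,0,0],[0,0,0]],
    [[0,0,-0.5],[0,0,0]],
    [[0,0,-2],[0,0,0]],
    [[0,0,-5],[0,0,0]],
    [[0,0,-9],[0,0,0]],
    [[-2,1,-13],[0,0,0]],
    [[-5,5,-14],[0,0,0]],
    [[-8,9,-14],[0,0,0]],
    [[-10,13,-14],[0,0,0]],
    [[-12,17,-14],[0,0,0]],
    [[-12,20,-14],[0,0,0]],
    [[-12,20,-14],[0,0,0]],
    [[-12,20,-14],[0,0,0]],
    [[-12,20,-14],[0,0,0]],
    [[-12,20,-14],[0,0,0]],
    [[-12,20,-14],[0,0,0]],
    [[-12,20,-14],[0,0,0]]
  ],
  "claw": 0.7
}}

```text
t: 19.2
position: [432.0, -158.7, 225.8]
orientation: [-3.141, -0.002, 0.0]
wrist_force: [0.4, 0.5, 0.4]
grip_width: 28.7
grip_force: 0.0
```

Emit:
{"method": "send_rows", "body": {
  "rows": [
    [[0,0,0],[0,0,0]],
    [[0,0,0],[0,0,0]],
    [[0,0,0],[0,0,0]],
    [[0,0,0],[0,0,0]],
    [[0,0,0],[0,0,0]],
    [[0,0,0],[0,0,0]],
    [[0,0,0],[0,0,0]],
    [[0,0,0],[0,0,0]],
    [[0,0,0],[0,0,0]],
    [[0,0,0],[0,0,0]],
    [[0,0,0],[0,0,0]],
    [[0,0,0],[0,0,0]],
    [[0,0,0],[0,0,0]],
    [[0,0,0],[0,0,0]],
    [[0,0,0],[0,0,0]]
  ]
}}

```text
t: 20.7
position: [431.8, -159.3, 225.8]
orientation: [3.142, -0.0, -0.0]
wrist_force: [0.0, -0.5, 0.4]
grip_width: 28.6
grip_force: 0.0
```

```bash
python3 q.py; python3 - <<'E'
from h import *
import glob
f=max(glob.glob('pics/pan_side_*.png'),key=lambda s:int(s.split('_')[-1][:-4]))
i=cv2.imread(f)[140:260,220:400];cv2.imwrite('pics/s8c.png',cv2.resize(i,None,fx=4,fy=4,interpolation=cv2.INTER_CUBIC))
for r in vision.place_of('tomato_center','side')[:1]: print(r)
E
```

```text
20.7 [ 431.76064563 -159.30452201  225.83038747] 28.57634343502423 0.0 [ 0.02291385 -0.47701764  0.42519913]
side {64: 0, 68: 0, 72: 4, 76: 411, 80: 257, 84: 47, 88: 43, 92: 34, 96: 44, 100: 55, 104: 36, 108: 18, 112: 30, 116: 29, 120: 4, 124: 0, 128: 0, 132: 0, 136: 0, 140: 0, 144: 0, 148: 0, 152: 0, 156: 0, 160: 0, 164: 0}
106 114 47 [[546.0, 31.6], [593.8, 46.3]]
114 122 45 [[551.7, 29.2], [596.3, 46.8]]
floor med 80.8
[array([572.7,  42.9,  80. ])]
top {64: 0, 68: 0, 72: 81, 76: 1156, 80: 899, 84: 41, 88: 12, 92: 8, 96: 27, 100: 63, 104: 35, 108: 17, 112: 32, 116: 41, 120: 21, 124: 1, 128: 0, 132: 0, 136: 0, 140: 0, 144: 0, 148: 0, 152: 0, 156: 0, 160: 0, 164: 0}
106 114 52 [[545.0, 28.7], [591.0, 48.9]]
114 122 71 [[548.7, 31.4], [596.3, 46.8]]
floor med 80.4
[array([572.1,  41.7,  79.7])]
{'centre': [533.9, 280.4, 120.5], 'confidence': 0.91}
```

View pics/s8c.png

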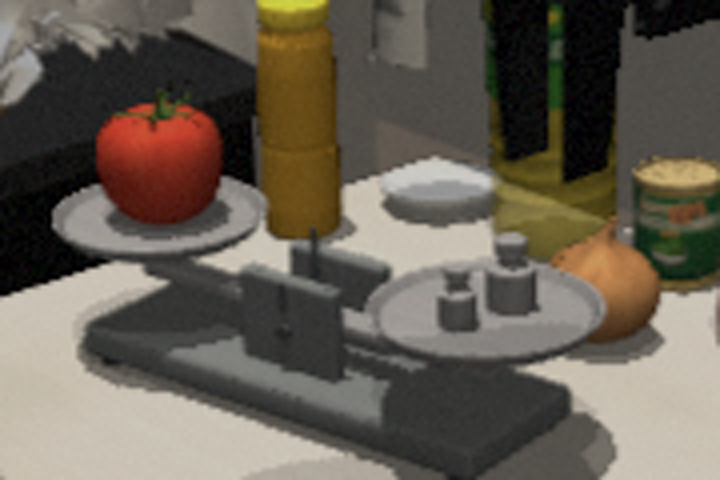

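Both steel weights stand upright in the pan, 50 g at (460,305) and 100 g at (510,275). The pan floor is at 80 (level), the tomato is still in its pan, and the arm is clear.

```bash
python3 -c "
from h import *
print(ticket.hand_in())"
```

```text
the job is handed in; nothing more can be done
None
```

I handed the job in at about 21 s: the 50 g and 100 g steel weights stand upright in the right-hand pan, whose floor measures about 80 mm (level), with the tomato still in its pan and the arm clear; the hand-in returned no verdict.

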